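# Fetch the yellow paint tin from behind the bottles

## Task

I need the yellow tin from behind the three paint bottles: first stand all three bottles in the grey tray, then bring the yellow tin to the middle of the round black mat, and only after that put the bottles back on the stand, each in the middle of the disc of its own colour, whichever disc it stood on before. Keep the bottles and the tin upright and do not move the freshly painted tree cut-out.

Things in the scene. Friction and masses are not known exactly. Their poses are not given: they have to be found in the camera images.
- bottle_red_mid (a point): red paint bottle, loose, about 0.18 kg, upright closed cylinder with red cap and a white paper band: 105 mm high, straight body 52 mm in diameter from the foot to 85 mm up, cap 38 mm in diameter above it. This point is its centre, on the axis 52.5 mm above its foot; z up its axis. At the start it stands on one of the three discs, not necessarily that of its own colour
- bottle_blue_mid (a point): blue paint bottle, loose, about 0.18 kg, upright closed cylinder with blue cap and a white paper band: 105 mm high, straight body 52 mm in diameter from the foot to 85 mm up, cap 38 mm in diameter above it. This point is its centre, on the axis 52.5 mm above its foot; z up its axis. At the start it stands on one of the three discs, not necessarily that of its own colour
- bottle_green_mid (a point): green paint bottle, loose, about 0.18 kg, upright closed cylinder with green cap and a white paper band: 105 mm high, straight body 52 mm in diameter from the foot to 85 mm up, cap 38 mm in diameter above it. This point is its centre, on the axis 52.5 mm above its foot; z up its axis. At the start it stands on one of the three discs, not necessarily that of its own colour
- tin_yellow_mid (a point): low round yellow-lidded metal paint tin, loose, about 0.16 kg, 54 mm in diameter, 48 mm high. This point is its centre, on the axis 24 mm above its foot; z up. At the start it stands on the plywood stand (top 15 mm above the table), close behind (+x side) the row of bottles; a smaller tin with a black lid (38 mm in diameter, 40 mm high) stands on the same stand near its +y end and is not part of the job
- disc_red: red painted disc fixed on the plywood stand, the home of the red bottle: 56 mm in diameter, 3 mm thick, with a flat tab of the same colour and thickness, 50 mm wide, that runs from it to 65 mm out along -x of its frame, towards the robot, and shows when the disc is covered. Origin: centre of the disc's underside, 15 mm above the table on the stand; x points to the back of the stand, y along the row. The three discs lie 90 mm apart in one row along y
- disc_blue: blue painted disc fixed on the plywood stand, the home of the blue bottle: 56 mm in diameter, 3 mm thick, with a flat tab of the same colour and thickness, 50 mm wide, that runs from it to 65 mm out along -x of its frame, towards the robot, and shows when the disc is covered. Origin: centre of the disc's underside, 15 mm above the table on the stand; x points to the back of the stand, y along the row. The three discs lie 90 mm apart in one row along y
- disc_green: green painted disc fixed on the plywood stand, the home of the green bottle: 56 mm in diameter, 3 mm thick, with a flat tab of the same colour and thickness, 50 mm wide, that runs from it to 65 mm out along -x of its frame, towards the robot, and shows when the disc is covered. Origin: centre of the disc's underside, 15 mm above the table on the stand; x points to the back of the stand, y along the row. The three discs lie 90 mm apart in one row along y
- tray: grey shallow open tray fixed on the table, the side area for the bottles: 290 mm (its x) by 140 mm (its y) outside, walls 5 mm thick and 12 mm high, floor 5 mm above the table. Origin: centre of its underside. It holds three bottles in a row along its x, 90 mm apart
- mat: black round rubber mat fixed on the table at the painting place, 80 mm in diameter, 4 mm thick. Origin: centre of its underside
- cutout: flat wooden tree cut-out with a freshly painted white crown and brown trunk, loose, about 150 mm long, 125 mm wide, 8 mm thick, lying on the table beyond the mat. Origin: on its underside near its middle; x points to the crown. To be left alone

How it is judged:
By the outcome, as a careful person would: the job done as asked, in the order asked, and still so for the second after the job is handed in, with the robot touching nothing.
It also fails if it takes over 141 s, if anything falls off the work surface, if the arm or the gripper's body presses on something with over 40 N, if the wrist force passes 120 N, or if a joint passes its speed limit or range.

## Robot

A 7-joint arm with a two-finger parallel gripper is mounted at the origin on the work surface. World frame = base frame: x ahead of the robot, y to its left, z up, the work surface at z = 0. Lengths are in mm, angles in rad, forces in N, time in s.
With the tool pointing down it reaches from about 400 to 875 mm from the base axis. Payload 19.3 kg.
Tool frame: the origin (TCP) lies at the very end of the fingers, on their centre line; the grasp point (between the pads) lies 19 mm behind it (grip_point_offset is the z of the grasp point in the tool frame, in mm); z points along the fingers, x is the direction in which the jaws open and shut, and the axes are right-handed (so a half turn about z gives the same grasp; the last joint's range is limited). The gripper opens to 85 mm and grips with 20 to 120 N. Pads are 22 mm wide; open, the fingers measure 114 mm over their backs; the gripper's body (76 mm by 85 mm) begins 54 mm behind the grasp point. The pads swing forward as they close: fully open they stand 13 mm farther back than shut.
Start: joints at [-1.217, 0.521, -0.036, 1.599, 0.021, 1.021, -0.113], TCP at [257.034, 569.691, 231.291] pointing down, gripper open.
Joint ranges: [-2.91, 2.91], [-0.3, 2.13], [-1.5, 1.42], [0.17, 2.43], [-1.26, 4.41], [0.16, 1.93], [-2.52, 2.52]. Speed limits (rad/s): [1.89, 1.89, 2.39, 2.39, 3.01, 3.01, 3.01].

## Interface

Orientations are given as a 3x3 rotation matrix whose columns are the frame's x, y, z axes.
In Python, from workcell import movep, movel, goto_joints, open_gripper, clamp, wait, inverse_kinematics, read_state, camera, PlanningError, finish_job, grip_point_offset gives the robot as it stands. Calls block until the motion is done:
- movep(position, orientation): joint-space move of the TCP to a pose.
- movel(position, frame=None, max_speed=150, guard=None): straight line of the TCP; frame=None keeps the orientation; max_speed is the mean speed in mm/s. With guard (N) it stops when the force on the tool has changed by that much, and returns True; else False.
- goto_joints(angles): joint-space move.
- open_gripper() and clamp(): open the fingers fully, or close them until they stop; the grip force is fixed at half the most.
- wait(seconds).
- inverse_kinematics(position, orientation): joint angles nearest the present ones, or None.
- read_state(): the state.
- camera(name): name is "scene" or "side" or "wrist"; returns a dict with "image" (384x512x3 uint8, blue, green, red), "range_z" (384x512 float32, mm along the optical axis (not along the pixel's ray), 0 where there is no reading), "fx", "fy", "cx", "cy" (pixels), "cam_to_world" (4x4, takes a point from camera to world coordinates). Camera axes: x right, y up, looking along -z (the intrinsics and any distortion apply to the point x, -y, -z); pixel columns grow to the right and rows downward; lengths in mm; the calibration is good to about 2 mm. A picture is of the moment at which its call begins.
A pose or a line that the arm cannot do raises PlanningError and nothing moves.
- finish_job(): hands the job in, once; it reports no verdict.
The state is a dict: "time": time; "qpos": joint angles; "qvel": joint speeds; "joint_efforts": joint torques, N m; "eef_pos": TCP position; "tool_rot": TCP orientation; "ft_force": force on the tool from outside, world axes, zero at the start; "torque": the same for the moment, N m; "finger_gap": finger opening in mm.
Only numpy, scipy, OpenCV 4.12 (cv2) and the standard library are available. Lean on these libraries where they do the work, as an engineer would, in place of code of your own. Each camera call takes 0.05 s, during which the arm holds its last target.

## Working session

There is one attempt and no reset: what is moved stays moved. The work goes in short steps, each a Python script; the robot and the scene stay as the last script left them, time stands still between calls to the robot, and variables do not carry over. Pictures are saved under pics/ and viewed, and the job is handed in when it is done.

```bash
ls; mkdir -p pics; python3 - <<'E'
from workcell import *
import cv2,numpy as np
s=read_state();print(s['time'],s['eef_pos'],s['tool_rot'],s['finger_gap'],grip_point_offset)
for n in("scene","side","wrist"):
    c=camera(n);cv2.imwrite(f"pics/{n}0.png",c["image"]);print(n,c["fx"],c["fy"],c["cx"],c["cy"],[k for k in c],np.round(c["cam_to_world"],3).tolist())
    np.savez(f"{n}0.npz",**{k:v for k,v in c.items()})
E
```

```text
pics
0.0 [256.93673634 569.39493904 230.76551076] [[ 4.11267122e-01  9.11514791e-01 -3.73270175e-04]
 [ 9.11514228e-01 -4.11267284e-01 -1.01614679e-03]
 [-1.07974664e-03  7.76666904e-05 -9.99999414e-01]] 85.13845765555666 -18.700000000000003
scene 403.27137149403967 403.27137149403967 256.8995881469017 195.3654387430311 ['image', 'range_z', 'fx', 'fy', 'cx', 'cy', 'cam_to_world'] [[-0.515, -0.64, 0.57, 1107.078], [0.857, -0.389, 0.338, 292.88], [0.005, 0.663, 0.749, 786.41], [0.0, 0.0, 0.0, 1.0]]
side 372.64671955199435 372.64671955199435 255.08330626693095 189.8465821058369 ['image', 'range_z', 'fx', 'fy', 'cx', 'cy', 'cam_to_world'] [[0.999, 0.008, -0.036, 552.081], [-0.032, 0.671, -0.74, -671.502], [0.018, 0.741, 0.671, 662.617], [0.0, 0.0, 0.0, 1.0]]
wrist 320.19711003343264 320.19711003343264 254.52053617927598 191.0750355484444 ['image', 'range_z', 'fx', 'fy', 'cx', 'cy', 'cam_to_world'] [[0.411, -0.866, -0.285, 184.521], [0.911, 0.391, 0.129, 601.425], [-0.001, -0.313, 0.95, 373.885], [0.0, 0.0, 0.0, 1.0]]
```

View pics/scene0.png

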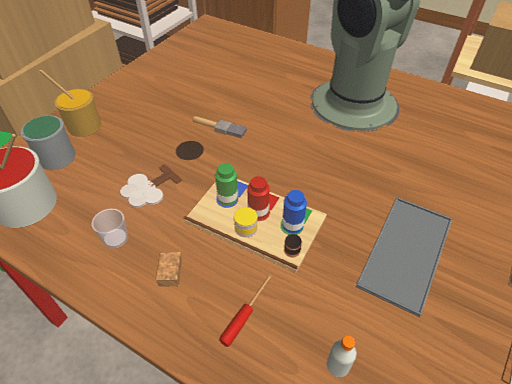

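View pics/side0.png

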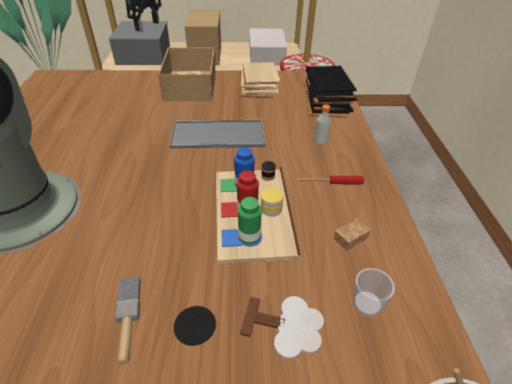

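View pics/wrist0.png

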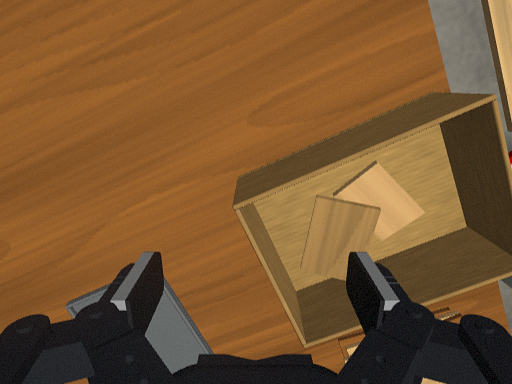

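The scene and side views show blue on the green disc (+y end), red on its own disc, and green on the blue disc. The yellow tin is behind red and close to green. In the side view the mat is near (195,325), the tray near (218,133), and the cut-out lies right of the mat. Next I'll measure.

```bash
cat > vis.py <<'E'
import numpy as np,cv2
def cloud(c):
    h,w=c["range_z"].shape;u,v=np.meshgrid(np.arange(w),np.arange(h));z=c["range_z"]
    P=np.stack([(u-c["cx"])/c["fx"]*z,-(v-c["cy"])/c["fy"]*z,-z],-1)
    T=c["cam_to_world"];return P@T[:3,:3].T+T[:3,3]
def ray(c,u,v,zp):
    T=c["cam_to_world"];u=np.asarray(u,float);v=np.asarray(v,float)
    d=np.stack([(u-c["cx"])/c["fx"],-(v-c["cy"])/c["fy"],-np.ones_like(u)],-1)@T[:3,:3].T
    return T[:3,3]+d*((zp-T[2,3])/d[...,2])[...,None]
def masks(img):
    H=cv2.cvtColor(img,cv2.COLOR_BGR2HSV);h,s,v=[H[...,i].astype(int) for i in range(3)]
    return dict(red=((h<5)|(h>174))&(s>170)&(v>60),green=(h>50)&(h<85)&(s>130)&(v>50),blue=(h>105)&(h<130)&(s>130)&(v>50),
      yellow=(h>20)&(h<35)&(s>140)&(v>130),black=(v<35),grey=(s<70)&(v>60)&(v<140),white=(s<40)&(v>190))
def pix_on(c,m,zp):
    v,u=np.nonzero(m);return ray(c,u,v,zp)
E
python3 - <<'E'
import numpy as np,cv2
from vis import *
for n in("scene","side"):
    c=dict(np.load(n+"0.npz"));W=cloud(c);M=masks(c["image"]);z=W[...,2]
    inb=(W[...,0]>300)&(W[...,0]<900)&(abs(W[...,1])<500)
    print("==",n)
    for k in("red","green","blue"):
        for nm,lo,hi,zp in(("cap",118,128,123),("tab",12,23,18)):
            m=M[k]&inb&(z>lo)&(z<hi)
            cnt,lab,st,ce=cv2.connectedComponentsWithStats(m.astype(np.uint8))
            if cnt<2: print(k,nm,"none");continue
            i=1+np.argmax(st[1:,4]);p=pix_on(c,lab==i,zp);(cx,cy),r=cv2.minEnclosingCircle(p[:,:2].astype(np.float32))
            rr=cv2.minAreaRect(p[:,:2].astype(np.float32))
            print(k,nm,st[i,4],"mean",p.mean(0).round(1),"circ",round(cx,1),round(cy,1),round(r,1),"rect",np.round(rr[0],1),np.round(rr[1],1),round(rr[2],1),"z",round(z[lab==i].mean(),1))
    for k,lo,hi,zp in(("yellow",58,68,63),("black",50,60,55),("black",0,9,4),("white",4,15,8),("grey",2,16,5)):
        m=M[k]&(z>lo)&(z<hi)&(W[...,0]<1000)&(W[...,0]>250)&(abs(W[...,1])<500)
        cnt,lab,st,ce=cv2.connectedComponentsWithStats(m.astype(np.uint8))
        for i in 1+np.argsort(-st[1:,4])[:2]:
            p=pix_on(c,lab==i,zp);(cx,cy),r=cv2.minEnclosingCircle(p[:,:2].astype(np.float32));rr=cv2.minAreaRect(p[:,:2].astype(np.float32))
            print(k,zp,st[i,4],"mean",p.mean(0).round(1),"circ",round(cx,1),round(cy,1),round(r,1),"rect",np.round(rr[0],1),np.round(rr[1],1),round(rr[2],1),"z",round(z[lab==i].mean(),1))
E
```

```text
== scene
red cap 155 mean [567.4 -24.3 123. ] circ 567.8 -24.1 19.8 rect [569.3 -24.6] [37.4 33.9] 30.2 z 122.7
red tab 191 mean [838.7  93.2  18. ] circ 835.0 86.3 46.3 rect [835.7  91.7] [19.1 92.6] 83.6 z 19.0
green cap 49 mean [ 564.3 -116.1  123. ] circ 568.8 -113.0 17.1 rect [ 565.5 -115.8] [22.5 33.1] 37.5 z 122.9
green tab 43 mean [510.   81.8  18. ] circ 514.1 82.6 19.5 rect [513.7  84. ] [38.9 11. ] 17.8 z 18.0
blue cap 172 mean [560.8  67.6 123. ] circ 560.9 67.6 19.5 rect [560.2  67.9] [36.6 34.6] 65.0 z 122.8
blue tab 83 mean [ 520.3 -103.5   18. ] circ 526.4 -106.8 23.2 rect [ 522.2 -100.2] [45.7 23.4] 32.9 z 18.0
yellow 63 339 mean [625.  -24.1  63. ] circ 624.6 -23.9 27.4 rect [624.4 -24.6] [52.7 50.6] 31.2 z 62.9
black 55 2 mean [612.7 111.4  55. ] circ 612.7 111.4 1.3 rect [612.7 111.4] [2.7 0. ] -153.1 z 55.3
white 8 828 mean [ 657.7 -325.4    8. ] circ 644.9 -323.4 61.4 rect [ 659.5 -327.5] [122.6  81.1] 74.6 z 7.7
white 8 5 mean [ 812.7 -258.5    8. ] circ 812.7 -258.5 4.9 rect [ 812.7 -258.5] [1.9 9.6] 55.1 z 12.9
grey 5 6420 mean [490.5 325.5   5. ] circ 476.7 
[... 1014 characters left out ...]
ean [894.9 441.8  55. ] circ 894.9 441.8 1.7 rect [894.9 441.8] [3.4 0. ] -179.9 z 59.1
black 4 1 mean [ 485.5 -292.6    4. ] circ 485.5 -292.6 0.0 rect [ 485.5 -292.6] [0. 0.] 0.0 z 5.1
black 4 1 mean [ 447.1 -312.5    4. ] circ 447.1 -312.5 0.0 rect [ 447.1 -312.5] [0. 0.] 0.0 z 3.0
white 8 2081 mean [ 655.5 -331.7    8. ] circ 644.7 -325.8 61.2 rect [ 659.1 -329.8] [122.3  81.8] 74.7 z 8.1
white 8 3 mean [ 505. -130.    8.] circ 505.0 -130.0 2.9 rect [ 505. -130.] [0.  5.8] 2.0 z 14.3
grey 5 2311 mean [482.2 322.7   5. ] circ 480.3 323.6 160.1 rect [479.  323.6] [290.  152.8] 0.9 z 5.5
grey 5 51 mean [ 786.4 -297.1    5. ] circ 796.5 -285.7 27.5 rect [ 790.2 -295.6] [23.5 55. ] 57.5 z 6.7
```

```bash
cat > hlp.py <<'E'
import numpy as np,cv2
from workcell import *
from vis import *
def R(deg):
    a=np.radians(deg);return np.array([[np.cos(a),np.sin(a),0],[np.sin(a),-np.cos(a),0],[0,0,-1.]])
def snap(n,f):
    c=camera(n);cv2.imwrite(f"pics/{f}.png",c["image"]);np.savez(f+".npz",**c);return c
def st(t=""):
    s=read_state();print(t,"t",round(s["time"],2),"p",np.round(s["eef_pos"],1),"gap",round(s["finger_gap"],1),"F",np.round(s["ft_force"],1),"q7",round(s["qpos"][6],2))
E
python3 - <<'E'
from hlp import *
for yaw in(0,30,60,90,-30,-90):
    print(yaw,[None if (q:=inverse_kinematics(np.array(p,float),R(yaw))) is None else np.round(q,2)[[0,6]].tolist() for p in([560,67,75],[567,-117,180],[625,-27,25],[485,-300,15],[389,324,60],[479,324,60],[569,324,180],[560,-70,260])])
movep(np.array([560.,-70,260]),R(0));st()
c=snap("wrist","w1");st()
c=snap("side","s1")
E
```

```text
0 [[-0.46, 0.1], [-0.25, 0.41], [-0.26, 0.28], [0.29, 0.74], [-0.93, -0.63], [-0.82, -0.52], [-0.78, -0.45], [-0.39, 0.28]]
30 [[-0.39, 0.52], [-0.19, 0.88], [-0.19, 0.69], [0.34, 1.17], [-0.87, -0.2], [-0.76, -0.08], [-0.71, 0.01], [-0.32, 0.76]]
60 [[-0.31, 0.94], [-0.13, 1.35], [-0.11, 1.08], [0.4, 1.59], [-0.81, 0.23], [-0.7, 0.35], [-0.63, 0.46], [-0.27, 1.24]]
90 [[-0.23, 1.35], [-0.08, 1.82], [-0.03, 1.48], [0.48, 1.97], [-0.74, 0.66], [-0.63, 0.79], [-0.56, 0.92], [-0.21, 1.73]]
-30 [[-0.53, -0.33], [-0.31, -0.04], [-0.33, -0.13], [0.24, 0.31], [-1.01, -1.02], [-0.9, -0.93], [-0.85, -0.9], [-0.43, -0.2]]
-90 [[-0.6, -1.27], [-0.39, -0.99], [-0.45, -0.99], [0.15, -0.58], [-1.16, -1.83], [-1.04, -1.76], [-0.99, -1.79], [-0.53, -1.16]]
 t 2.66 p [560.2 -69.  259.9] gap 85.3 F [-0.2  0.4 -1. ] q7 0.28
 t 2.71 p [560.1 -69.1 259.9] gap 85.4 F [-0.3  0.1 -0.1] q7 0.28
```

View pics/w1.png

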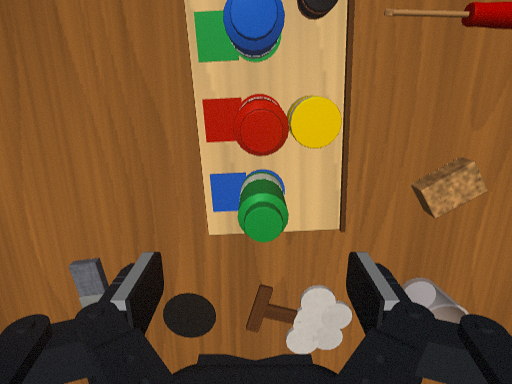

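The wrist view from above confirms the layout. Caps are at about (253,22) blue, (262,120) red and (265,212) green. The tin is at (315,122), the mat at (190,315), and the cut-out's trunk starts at x≈250 px.

```bash
python3 - <<'E'
import numpy as np,cv2
from vis import *
def rep(c,m,zp,t,z):
    cnt,lab,st,ce=cv2.connectedComponentsWithStats(m.astype(np.uint8))
    if cnt<2: print(t,"none");return
    i=1+np.argmax(st[1:,4]);p=pix_on(c,lab==i,zp);q=p[:,:2].astype(np.float32)
    (cx,cy),r=cv2.minEnclosingCircle(q);rr=cv2.minAreaRect(q)
    print(t,st[i,4],"mean",p.mean(0)[:2].round(1),"circ",round(cx,1),round(cy,1),round(r,1),"rect",np.round(rr[0],1),np.round(rr[1],1),round(rr[2],1),"z",round(float(np.median(z[lab==i])),1))
for n in("w1","s1","scene0"):
    c=dict(np.load(n+".npz"));W=cloud(c);z=W[...,2];print("==",n)
    H=cv2.cvtColor(c["image"],cv2.COLOR_BGR2HSV).astype(int);h,s,v=H[...,0],H[...,1],H[...,2]
    M=dict(red=((h<5)|(h>174))&(s>150),green=(h>50)&(h<85)&(s>100),blue=(h>100)&(h<130)&(s>100))
    st=(W[...,0]>440)&(W[...,0]<700)&(abs(W[...,1]+20)<200)
    for k in M:
        rep(c,M[k]&st&(z>120.5)&(z<126),123,k+" cap",z)
        rep(c,M[k]&st&(z>14)&(z<20.5),18,k+" tab",z)
    rep(c,(h>20)&(h<35)&(s>120)&(z>60)&(z<66)&st,63,"tin",z)
    rep(c,(v<60)&(z>1)&(z<9)&(abs(W[...,0]-485)<70)&(abs(W[...,1]+295)<80),4,"mat",z)
    rep(c,(s<80)&(v>50)&(v<160)&(z>0)&(z<16)&(W[...,1]>230)&(W[...,1]<420)&(abs(W[...,0]-480)<190),12,"tray",z)
    rep(c,(h>12)&(h<25)&(s<150)&(v>120)&(abs(z-15)<2.5)&st,15,"stand",z)
E
```

```text
== w1
red cap 1189 mean [564.9 -27.3] circ 566.5 -27.4 18.7 rect [566.  -27.5] [35.5 36.1] 0.1 z 123.5
red tab 1323 mean [523.4 -24.9] circ 543.8 -27.2 47.8 rect [545.5 -25.9] [89.9 49.8] 6.0 z 18.6
green cap 1095 mean [ 569.1 -114.7] circ 569.2 -114.9 18.9 rect [ 569.1 -114.8] [36.4 36.3] 0.1 z 123.6
green tab 1767 mean [519.7  58.6] circ 539.7 63.0 49.0 rect [542.1  61.6] [92.9 50.5] 0.1 z 18.7
blue cap 1593 mean [559.8  61. ] circ 559.8 64.0 18.8 rect [559.9  59.1] [36.7 27.3] 0.1 z 123.5
blue tab 1201 mean [ 530.  -114.5] circ 549.4 -117.2 49.0 rect [ 551.6 -115.6] [93.1 50.5] 5.3 z 18.6
tin 2061 mean [624.4 -26.1] circ 624.3 -26.8 26.8 rect [624.6 -26.7] [52.3 52.9] 64.6 z 63.6
mat 1799 mean [ 462.7 -317.7] circ 462.7 -318.3 39.8 rect [ 462.6 -318.4] [78.4 76.2] 0.1 z 4.6
tray none
stand 18179 mean [589.3 -26.3] circ 578.5 -36.0 162.3 rect [579.  -36.7] [174.3 276.5] 2.9 z 15.6
== s1
red cap 126 mean [565.2 -29.6] circ 565.4 -29.5 18.2 rect [564.7 -29.5] [34.9 31.6] 89.4 z 122.8
red tab 200 mean [520.7 -30.8] circ 519.8 -30.5 27.7 rect [521.  -30.5] [34.6 45.1] 0.3 z 17.7
green 
[... 1046 characters left out ...]
  -113.2] [36.7 32.7] 33.3 z 122.9
green tab 45 mean [510.   82.3] circ 513.9 83.6 19.5 rect [513.4  84.9] [38.9 12.9] 17.8 z 17.8
blue cap 167 mean [560.8  66.6] circ 561.3 67.3 19.8 rect [560.3  65.9] [35.4 36.6] 63.4 z 122.9
blue tab 87 mean [ 521.8 -103.1] circ 527.0 -108.0 26.5 rect [ 522.  -100.3] [52.7 23.4] 32.9 z 17.9
tin 328 mean [624.9 -24.5] circ 624.5 -24.3 27.0 rect [624.4 -24.6] [52.2 50.9] 63.5 z 63.0
mat 1 mean [ 430.9 -337.9] circ 430.9 -337.9 0.0 rect [ 430.9 -337.9] [0. 0.] 0.0 z 3.6
tray 6622 mean [495.9 325.4] circ 482.3 322.8 161.7 rect [482.2 323.6] [296.2 139.6] 1.1 z 5.4
stand 3168 mean [600.9 -10.7] circ 579.1 -22.9 170.2 rect [576.4 -23.7] [171.6 300.2] 2.7 z 15.0
```

```bash
cat >> hlp.py <<'E'
V=np.array
def pick(xy,zt,yaw,zup=180,spd=300):
    movep(V([xy[0],xy[1],zup]),R(yaw));movel(V([xy[0],xy[1],zt+25.]),max_speed=spd)
    movel(V([xy[0],xy[1],zt]),max_speed=80);clamp();st("clamped")
def place(xy,zt,yaw,zup,spd=250,back=60):
    movel(V([xy[0],xy[1],zup]),R(yaw),max_speed=spd)
    movel(V([xy[0],xy[1],zt+6.]),max_speed=spd*.7)
    g=movel(V([xy[0],xy[1],zt-3.]),max_speed=25,guard=5);st(f"down guard {g}")
    open_gripper()
    movel(V([xy[0],xy[1],zt+back]),max_speed=200)
E
python3 - <<'E'
from hlp import *
pick([560,64.5],73.,0)
movel(V([560,64.5,180.]),max_speed=200);st("up")
place([570,323.],60.,60,180.);st("end")
snap("scene","a1");snap("side","a1s")
E
```

```text
clamped t 4.74 p [560.1  64.5  73.6] gap 50.3 F [-3.6 -0.8  9.2] q7 0.17
up t 5.42 p [559.5  64.7 179.1] gap 50.5 F [-0.1 -0.8 -1.9] q7 0.09
down guard True t 7.75 p [570.5 323.   60.4] gap 49.9 F [-2.2 -1.6  8.7] q7 0.59
end t 8.65 p [570.2 323.2 120.8] gap 85.5 F [ 0.7 -1.4 -0.4] q7 0.58
```

View pics/a1s.png

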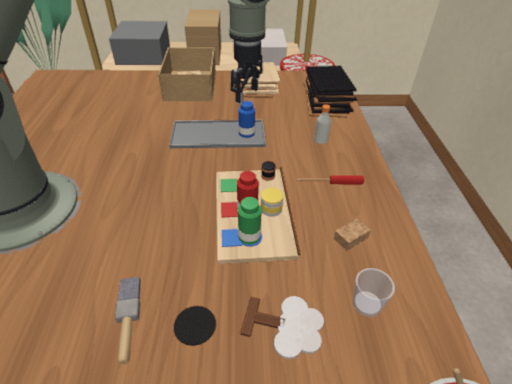

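The blue bottle stands upright in the tray at side px (247,120), and only 9 s have gone. Red and green are next.

```bash
python3 - <<'E'
from hlp import *
movel(V([570,323,180.]),max_speed=200)
for xy,tx in (([566,-27.],480),([569,-115.5],390)):
    pick(xy,73.,0)
    if read_state()["finger_gap"]<45: raise SystemExit("missed")
    movel(V(xy+[180.]),max_speed=200)
    place([tx,323.],60.,60,180.,back=120);st("end")
movep(V([560.,-70,260]),R(0))
snap("wrist","w2");snap("side","a2s");st()
E
```

```text
clamped t 11.84 p [566.2 -27.   73.7] gap 50.5 F [-2.1  1.4 10.9] q7 0.32
down guard True t 15.24 p [480.6 323.4  60.7] gap 50.4 F [-2.8 -1.9 12.8] q7 0.5
end t 16.44 p [479.5 322.8 179.1] gap 85.0 F [ 0.5  0.1 -0.7] q7 0.47
clamped t 19.4 p [ 569.2 -115.6   73.7] gap 50.6 F [-2.5  0.2 10.2] q7 0.49
down guard True t 23.25 p [390.2 323.1  60.3] gap 50.4 F [-0.9 -2.2  8.2] q7 0.4
end t 24.45 p [389.6 322.8 179.1] gap 85.5 F [-1.4  0.2 -0.6] q7 0.35
 t 26.15 p [560.  -68.7 259.8] gap 85.2 F [-0.2  0.3  0.1] q7 0.31
```

View pics/w2.png

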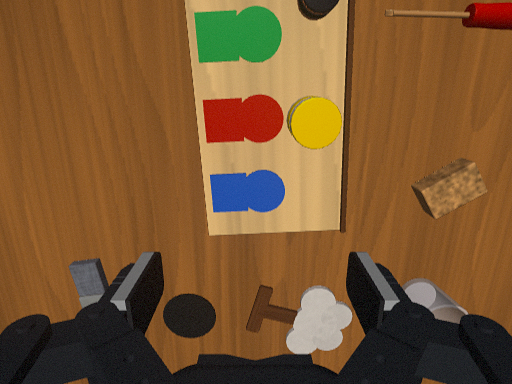

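View pics/a2s.png

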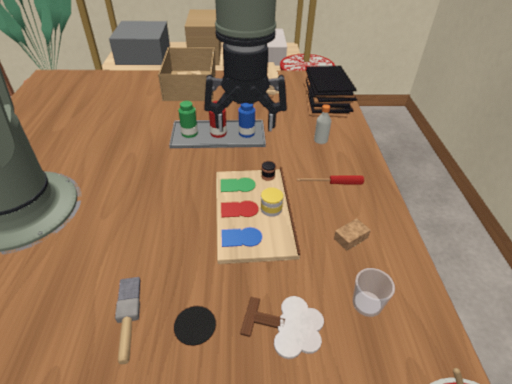

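```bash
cat > discs.py <<'E'
import numpy as np,cv2
from vis import *
from scipy.optimize import least_squares
def discs(c):
    out={};W=cloud(c);z=W[...,2]
    H=cv2.cvtColor(c["image"],cv2.COLOR_BGR2HSV).astype(int);h,s=H[...,0],H[...,1]
    M=dict(red=((h<5)|(h>174))&(s>150),green=(h>50)&(h<85)&(s>100),blue=(h>100)&(h<130)&(s>100))
    for k,m in M.items():
        m=m&(W[...,0]>460)&(W[...,0]<620)&(abs(W[...,1]+20)<170)&(abs(z-18)<5)
        m=m.astype(np.uint8)
        cs,_=cv2.findContours(cv2.resize(m*255,None,fx=4,fy=4,interpolation=cv2.INTER_LINEAR)//128,cv2.RETR_EXTERNAL,cv2.CHAIN_APPROX_NONE)
        q=max(cs,key=cv2.contourArea)[:,0].astype(float);q=(q+.5)/4-.5
        p=ray(c,q[:,0],q[:,1],18)[:,:2]
        xm=p[:,0].max();f=p[p[:,0]>xm-30]
        r=least_squares(lambda a:np.hypot(f[:,0]-a[0],f[:,1]-a[1])-a[2],[xm-28,f[:,1].mean(),28],loss="soft_l1").x
        t=p[p[:,0]<xm-70];out[k]=r[:2];print(k,np.round(r,1),"tab front x",round(np.percentile(p[:,0],5),1))
    print("spacing",np.linalg.norm(out["green"]-out["red"]).round(1),np.linalg.norm(out["red"]-out["blue"]).round(1))
    return out
E
python3 - <<'E'
from hlp import *
from discs import discs
cs=snap("scene","a2")
for n,c in(("w2",dict(np.load("w2.npz"))),("a2s",dict(np.load("a2s.npz"))),("scene",cs)): print(n);discs(c)
def rep(c,m,zp,t):
    n,lab,s,_=cv2.connectedComponentsWithStats(m.astype(np.uint8));i=1+np.argmax(s[1:,4]);p=pix_on(c,lab==i,zp)[:,:2].astype(np.float32)
    print(t,s[i,4],cv2.minEnclosingCircle(p),p.mean(0))
for c in(np.load("w2.npz"),np.load("a2s.npz"),cs):
    c=dict(c);W=cloud(c);z=W[...,2];H=cv2.cvtColor(c["image"],cv2.COLOR_BGR2HSV).astype(int)
    rep(c,(H[...,0]>20)&(H[...,0]<35)&(H[...,1]>120)&(abs(z-63)<3)&(abs(W[...,1])<200)&(W[...,0]<720),63,"tin")
    rep(c,(H[...,2]<75)&(abs(z-4)<5)&(abs(W[...,0]-463)<60)&(abs(W[...,1]+319)<60),4,"mat")
E
```

```text
w2
red [564.9 -26.   27.4] tab front x 501.2
green [561.4  63.9  27.6] tab front x 496.1
blue [ 570.6 -115.8   27.8] tab front x 505.5
spacing 90.0 89.9
a2s
red [563.7 -27.5  26.9] tab front x 503.2
green [561.   61.7  24.6] tab front x 497.6
blue [ 569.4 -116.9   26.5] tab front x 506.2
spacing 89.3 89.5
scene
red [562.9 -17.2  21.3] tab front x 499.8
green [560.4  66.   26.8] tab front x 495.2
blue [ 569.6 -113.4   27.1] tab front x 504.6
spacing 83.2 96.4
tin 2056 ((624.35302734375, -26.654401779174805), 26.827390670776367) [624.34796  -26.137056]
mat 1820 ((462.751220703125, -318.5779724121094), 40.20431137084961) [ 462.8107 -317.4672]
tin 256 ((624.484619140625, -29.030345916748047), 26.518348693847656) [623.8468  -29.00901]
mat 1245 ((461.56396484375, -320.05950927734375), 38.78128433227539) [ 461.59793 -321.19183]
tin 332 ((624.5779418945312, -23.919673919677734), 27.379655838012695) [624.9002   -24.154974]
mat 61 ((461.2359924316406, -316.3016357421875), 38.12846374511719) [ 444.13376 -315.8078 ]
```

All three views agree within the calibration error: the side and scene biases in y are opposite, and the wrist lies midway. Spacing comes out at 90.0 and 89.9 mm. The bottles are upright in the tray, so the tin is next.

```bash
python3 - <<'E'
from hlp import *
pick([624.4,-26.6],24.,60,zup=120.)
if read_state()["finger_gap"]<45: raise SystemExit("missed")
movel(V([624.4,-26.6,110.]),max_speed=150)
place([462.6,-318.5],13.,60,110.,spd=200,back=120);st("end")
movep(V([480.,-330+60,260]),R(0))
snap("wrist","w3");snap("side","a3s");snap("scene","a3");st()
E
```

```text
clamped t 28.33 p [624.7 -26.6  24.6] gap 53.0 F [-1.5 -0.5  6.5] q7 1.22
down guard True t 32.0 p [ 463.3 -318.9   13.1] gap 52.9 F [ 0.6 -0.8  1.7] q7 1.77
end t 33.17 p [ 462.3 -318.1  132.1] gap 85.3 F [ 0.1  0.5 -0.4] q7 1.73
 t 34.33 p [ 479.6 -270.2  259.2] gap 85.5 F [ 0.5  0.8 -0.5] q7 0.7
```

View pics/w3.png

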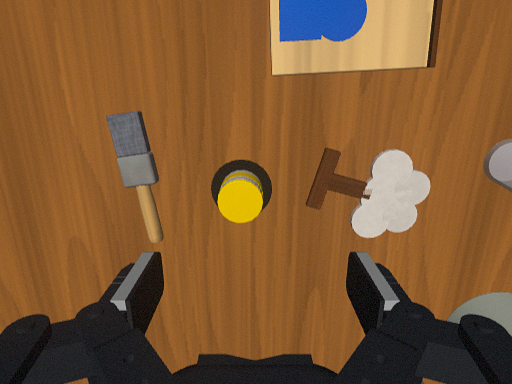

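View pics/a3s.png

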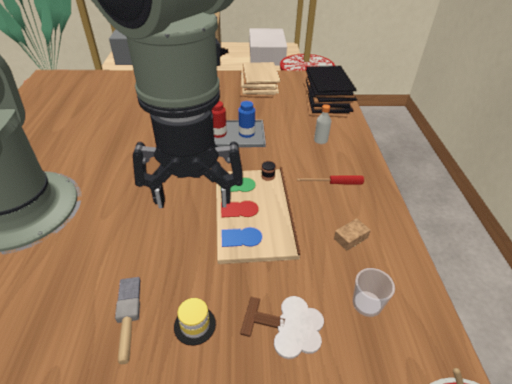

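View pics/a3.png

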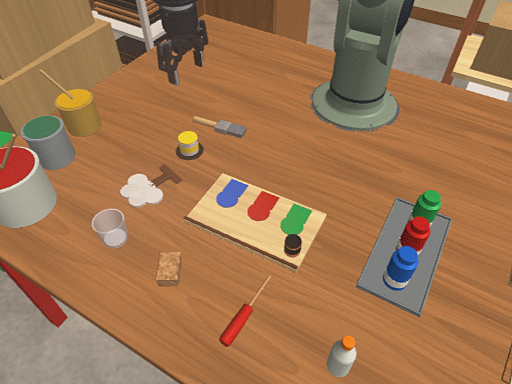

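The tin stands on the mat: tin lid at (240,197) and mat at (241,188) in the wrist view, offset by parallax, with the cut-out unmoved. Next I'll measure that, and view the bottles in the tray from above.

```bash
cat > chk.py <<'E'
from hlp import *
def big(m):
    n,lab,s,_=cv2.connectedComponentsWithStats(m.astype(np.uint8));return lab==1+np.argmax(s[1:,4])
def hsv(c): 
    H=cv2.cvtColor(c["image"],cv2.COLOR_BGR2HSV).astype(int);return H[...,0],H[...,1],H[...,2]
def circ(c,m,zp):
    p=pix_on(c,big(m),zp)[:,:2].astype(np.float32);(x,y),r=cv2.minEnclosingCircle(p);return round(x,1),round(y,1),round(r,1)
def tinmat(c):
    W=cloud(c);z=W[...,2];h,s,v=hsv(c);n=(abs(W[...,0]-463)<60)&(abs(W[...,1]+319)<60)
    print("tin",circ(c,(h>20)&(h<35)&(s>120)&(abs(z-52)<3)&n,52),"z",np.median(z[(h>20)&(h<35)&(abs(z-52)<5)&n]).round(1),"mat",circ(c,(v<75)&(abs(z-4)<5)&n,4))
    w=big((s<40)&(v>170)&(abs(z-8)<5)&(abs(W[...,0]-640)<110)&(abs(W[...,1]+325)<110));print("crown",cv2.minAreaRect(pix_on(c,w,8)[:,:2].astype(np.float32)))
def caps(c,zt,xr,yr):
    W=cloud(c);z=W[...,2];h,s,v=hsv(c);o={}
    for k,m in dict(red=((h<5)|(h>174))&(s>150),green=(h>50)&(h<85)&(s>100),blue=(h>100)&(h<130)&(s>100)).items():
        m=m&(abs(z-zt)<3)&(W[...,0]>xr[0])&(W[...,0]<xr[1])&(W[...,1]>yr[0])&(W[...,1]<yr[1])
        if m.sum()>20:o[k]=circ(c,m,zt);print(k,o[k],"z",np.median(z[big(m)]).round(1))
    return o
E
python3 - <<'E'
from chk import *
for n in("w3","a3s","w1","s1"):
    print(n)
    try: tinmat(dict(np.load(n+".npz")))
    except Exception as e: print(e)
movep(V([480.,240,270]),R(0));c=snap("wrist","w4");caps(c,110,(300,700),(200,450));st()
E
```

```text
w3
tin (462.9, -319.0, 26.9) z 52.5 mat (462.4, -318.9, 39.6)
crown ((659.8663330078125, -330.200927734375), (121.90460205078125, 82.83492279052734), 74.33499145507812)
a3s
tin (462.5, -319.3, 27.0) z 52.0 mat (461.9, -320.6, 38.3)
crown ((659.0615234375, -330.4473876953125), (123.63578033447266, 82.00601196289062), 74.74153900146484)
w1
attempt to get argmax of an empty sequence
s1
attempt to get argmax of an empty sequence
red (480.6, 322.1, 18.8) z 110.5
green (390.6, 322.0, 19.0) z 110.5
blue (569.0, 321.8, 19.0) z 110.5
 t 36.23 p [480.5 239.  270.1] gap 85.7 F [-0.  -0.4 -0.1] q7 -0.34
```

View pics/w4.png

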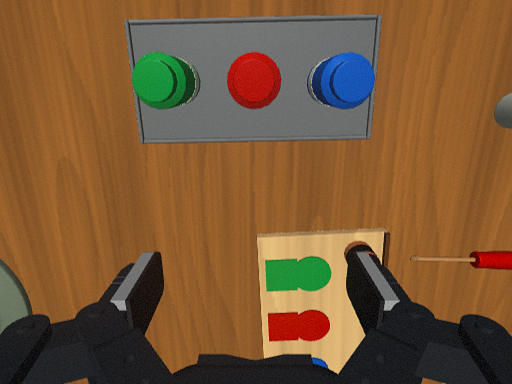

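The tin is within 1 mm of the mat centre and the bottles stand where I put them. Now I'll return them: blue first, then red, then green.

```bash
python3 - <<'E'
from chk import *
for tx,xy in ((569.3,[570.6,-115.8]),(480.5,[564.9,-26.]),(390.5,[561.3,63.9])):
    pick([tx,322.2],60.,60)
    if read_state()["finger_gap"]<45: raise SystemExit("missed")
    movel(V([tx,322.2,180.]),max_speed=200)
    place(xy,73.,0,195.,back=120)
movel(V([561.,100,260]),max_speed=200)
movep(V([560.,-70,280]),R(0));c=snap("wrist","w5");caps(c,123,(400,700),(-250,200));st()
c=snap("side","a5s");caps(c,123,(400,700),(-250,200));tinmat(c);snap("scene","a5")
E
```

```text
clamped t 38.51 p [569.6 322.3  60.7] gap 50.4 F [-0.5 -0.7  5.6] q7 0.62
down guard True t 42.3 p [ 571.7 -115.8   73.4] gap 50.0 F [1.1 0.1 6.1] q7 0.52
clamped t 46.49 p [480.8 322.4  60.7] gap 50.1 F [-1.4 -1.1  9.9] q7 0.6
down guard True t 49.96 p [565.9 -25.8  73.5] gap 50.4 F [1.5 0.5 2.4] q7 0.42
clamped t 53.97 p [390.8 322.5  60.7] gap 50.5 F [-0.9 -1.5 13.1] q7 0.56
down guard True t 57.24 p [562.4  64.1  73.6] gap 50.4 F [ 2.2 -0.1  2.4] q7 0.31
red (566.7, -25.8, 18.8) z 123.5
green (563.0, 64.1, 18.8) z 123.6
blue (572.4, -115.0, 18.8) z 123.5
 t 59.74 p [559.8 -69.8 279.3] gap 85.5 F [0.2 0.4 0.6] q7 0.37
red (566.3, -28.3, 18.3) z 122.8
green (562.5, 61.9, 20.4) z 122.5
blue (570.7, -117.7, 19.7) z 122.6
tin (462.4, -319.4, 27.0) z 52.0 mat (462.0, -320.5, 38.4)
crown ((659.116943359375, -330.244384765625), (123.21491241455078, 82.00601196289062), 74.74153900146484)
```

View pics/w5.png

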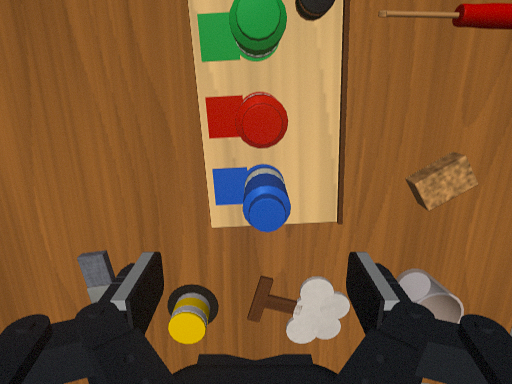

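View pics/a5s.png

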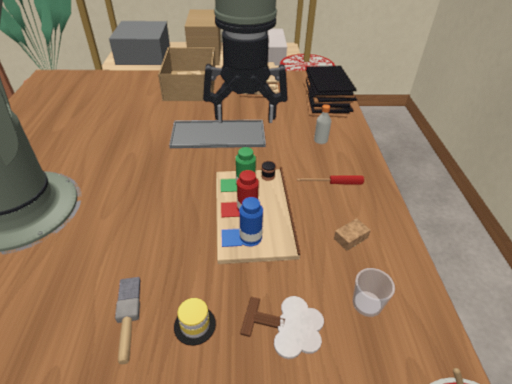

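```bash
python3 - <<'E'
from workcell import *
wait(0.5);finish_job();print(read_state()["time"])
E
```

```text
the job is handed in; nothing more can be done
the job is handed in; nothing more can be done
```

The job is done and handed in at about 60 s of the 141 s allowed. I stood all three bottles in the tray and put the yellow tin on the mat. Then I put blue, red and green back on the discs of their own colour; at the start, blue and green had stood on each other's discs.

- **Bottles:** They are upright, with cap tops at 122.5–123.6 mm against 123 expected. Each measures about 2 mm towards the back (+x) of its disc centre and within 1 mm along the row. I left that small offset as it was, because it is about the size of the calibration error.
- **Tin:** It measures within about 1 mm of the mat centre, with its top at 52 mm as expected.
- **Cut-out:** Its measured position stayed the same to within 1 mm.
- **Disagreement between cameras:** The scene and side views differed from the wrist view by about 2.5 mm in y, in opposite directions, so I used the wrist values. The scene view's disc fits were also poor (disc spacings of 83 and 96 mm instead of 90), so I did not use them.

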